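# Roll a casting flask up the loading ramp to its stop

## Task

With the fingertips, push the casting flask that lies at the foot of the small loading ramp slowly and steadily up the ramp and over the crest, so that it comes to rest squarely against the end stop. Only push it: do not lift or carry it, and keep the fingers on it all the way up so that it does not run loose and roll back down. Leave it resting there, take the hand away and leave the things beside the ramp where they are.

Things in the scene. Friction and masses are not known exactly. Their poses are not given: they have to be found in the camera images.
- flask: The flask to be pushed: a solid smooth steel cylinder with plaster-coloured ends and dots, diameter 60 mm, length 90 mm, mass 0.3 to 0.65 kg. It lies on its side across the ramp, free to roll. Origin at its centre; its own y axis is the cylinder's axis (x and z turn with the rolling).
- deck: Sloping plywood deck of the fixed ramp, rising at 7 degrees. Origin on its top surface at the low end, midway across; x up the slope, y across, z square to the surface. Slope from x = 0 to the crest at x = 190 mm. A round steel lip 7 mm high at x = 2 to 10 mm holds the flask at the start (its centre at x = 27, z = 30 mm). Aluminium side rails, 100 mm apart inside, stand 14 mm above the deck.
- small_flask: Bystander: smaller flask standing upright on the table beside the ramp, diameter 48 mm, height 65 mm; origin at the centre of its underside. Leave alone.
- mould: Bystander: brown rubber mould block 50 x 77 x 22 mm on the table beside the ramp, origin at its underside. Leave alone.
- tape: Bystander: roll of tape lying flat, diameter 58 mm, height 24 mm, origin at its underside. Leave alone.
- flux: Bystander: small white capped bottle, 46 x 46 x 71 mm, origin at its underside. Leave alone.
- seat (a point): Where the flask's centre is when seated against the end stop: at x = 228, y = 0, z = 22 mm in the deck's frame. Here, past the crest, a 62 mm landing falls at 6 degrees below level towards the stop, an aluminium plate across the top end, 46 mm high above the landing. A flask pushed past the crest (centre beyond about x = 200 mm) rolls on to the stop by itself and stays.
There are look-alikes about, which are no part of the job. Leave any blue or orange look-alike of the flask alone.

How it is judged:
By the outcome, as a careful person would: the job done as asked, in the order asked, and still so for the second after the job is handed in, with the robot touching nothing.
It also fails if it takes over 38 s, if anything falls off the work surface, if the arm or the gripper's body presses on something with over 40 N, if the wrist force passes 120 N, or if a joint passes its speed limit or range.

## Robot

A 6-joint arm with a two-finger parallel gripper is mounted at the origin on the work surface; the furniture and walls round the work are solid. World frame = base frame: x ahead of the robot, y to its left, z up, the work surface at z = 0. Lengths are in mm, angles in rad, forces in N, time in s.
With the tool pointing down it reaches from about 200 to 875 mm from the base axis. Payload 3.4 kg.
Tool frame: the origin (TCP) lies between the finger pads; the fingertips stand 25 mm ahead of it and the grasp point (between the pads) lies 6 mm ahead of it; z points along the fingers, y is the direction in which the jaws open and shut (so a half turn about z gives the same grasp; the last joint's range is limited). The gripper opens to 94 mm and grips with 3 to 60 N. Pads are 16 mm wide; open, the fingers measure 119 mm over their backs; the gripper's body (75 mm by 177 mm) begins 78 mm behind the grasp point.
Start: joints at [-1.368, 0.276, 1.505, -0, 1.361, -0.121], TCP at [182.948, -545.154, 230.493] pointing down, gripper open.
Joint ranges: [-2.89, 2.89], [-0.75, 2.08], [0.22, 2.7], [-1.18, 4.32], [0.11, 2.71], [-2.7, 2.7]. Speed limits (rad/s): [2.57, 2.57, 3.14, 3.14, 3.14, 3.14].

## Interface

Orientations are given as a unit quaternion [x, y, z, w].
In Python, from cell import get_obs, capture, camera_params, job_done gives the robot as it stands.
- The arm moves only by the tool play_rows, never from a script. Its argument "deltas" is one flat list of numbers, 5 for each row, row after row: the opening in per cent of the stroke, from 0 (shut) to 100 (fully open), then the shift along the tool's x, y, z in m, then the turn about the tool's z in rad. In form: [gripper, tx, ty, tz, spin, gripper, tx, ty, tz, spin, ...]. A call has exactly 5 rows; each row is the pose to reach, as a shift and turn from the pose commanded when the call began, along the tool's axes at that moment; what a row does not reach only later rows make up. A row lasts 1/10 s, in which the tool goes at most 50 mm and 8.59 degrees, less where a joint would pass 70% of its speed; a pose out of reach is approached as far as the arm can. A call with a gripper value outside its range is refused whole. The fingers move at their own pace and stop on an object; the grip force is fixed at half the most. Time passes only in rows, so rows that repeat a pose let the fingers close, or fill a call up. It gives the time, the measured TCP pose, the force and the opening at its end, in the units of the state.
- get_obs(): the state, without advancing time (a new reading comes with each control period).
- capture(name): name is "scene" or "top" or "wrist"; returns the picture (480x640x3 uint8, red, green, blue); there is no depth.
- camera_params(name): a dict with "K" (3x3 intrinsics, pixels), "world_from_camera" (4x4, takes a point from camera to world coordinates). Camera axes: x right, y up, looking along -z (the intrinsics and any distortion apply to the point x, -y, -z); pixel columns grow to the right and rows downward; lengths in mm; the calibration is good to about 2 mm. The wrist camera is an equidistant fisheye: a pixel r from the principal point sees the ray r / f radians off the axis. A picture is of the moment at which its call begins: read the wrist's pose just before it. camera_params takes no time and is no camera call; for the wrist camera it gives the pose at the moment of the call.
- job_done(): hands the job in, once; it reports no verdict.
The state is a dict: "time_s": time; "joint_positions": joint angles; "joint_vel": joint speeds; "effort": joint torques, N m; "tool_pos": TCP position; "tool_rot": TCP orientation; "ft_force": force on the tool from outside, world axes, zero at the start; "ft_torque": the same for the moment, N m; "finger_gap": finger opening in mm.
Only numpy, scipy, OpenCV 4.12 (cv2) and the standard library are available. Lean on these libraries where they do the work, as an engineer would, in place of code of your own. Each camera call takes 0.05 s, during which the arm holds its last target.

## Working session

There is one attempt and no reset: what is moved stays moved. The work goes in short steps, Python scripts to look and compute and a tool call to move; the robot and the scene stay as the last step left them, time stands still between calls to the robot, and variables do not carry over. Pictures are saved under pics/ and viewed, and the job is handed in when it is done.

Besides the shell and the picture viewer there is one more tool, called as name(argument=value, ...), one argument or row to a line, values as JSON. play_rows: Moves the arm, as the interface text tells. Its arguments: {"type":"object","properties":{"deltas":{"type":"array","items":{"type":"number"}}},"required":["deltas"]}

```bash
ls; mkdir -p pics
python3 - <<'E'
from cell import *
import cv2
o=get_obs();print(o)
for n in("scene","top"):
    im=capture(n);cv2.imwrite(f"pics/{n}0.png",im[:,:,::-1]);p=camera_params(n);print(n,p)
E
```

```text
pics
{'time_s': 0.0, 'joint_positions': array([-1.36799099e+00,  2.76555042e-01,  1.50611857e+00, -1.74638760e-05,
        1.36067081e+00, -1.21002351e-01]), 'joint_vel': array([ 0.00078673, -0.00171062,  0.00139425, -0.00146467, -0.00087768,
       -0.00193311]), 'effort': array([ 2.37215085e-03, -4.04584122e+01, -2.37233019e+01,  7.07187527e-02,
        3.46331298e-02, -1.39090589e-04]), 'tool_pos': array([ 182.83555147, -544.6120315 ,  229.6332819 ]), 'tool_rot': array([ 9.86921504e-01,  1.61199188e-01, -4.43459755e-05, -8.74798942e-04]), 'ft_force': array([0.25010688, 0.14761394, 0.73265926]), 'ft_torque': array([-0.03985632, -0.00762765, -0.03098431]), 'finger_gap': 93.8491499739016}
scene {'K': array([[456.63540745,   0.        , 314.58949425],
       [  0.        , 456.63540745, 237.89686237],
       [  0.        ,   0.        ,   1.        ]]), 'world_from_camera': array([[-8.02645630e-01,  3.94296219e-01, -4.47538248e-01,
         1.24984886e+02],
       [-5.96248265e-01, -5.10605215e-01,  6.19491986e-01,
         6.16865223e+02],
       [ 1.57479848e-02,  7.64076440e-01,  6.44933481e-01,
         7.05338344e+02],
       [ 0.00000000e+00,  0.00000000e+00,  0.00000000e+00,
         1.00000000e+00]])}
top {'K': array([[437.30612032,   0.        , 319.74207961],
       [  0.        , 437.30612032, 238.61853323],
       [  0.        ,   0.        ,   1.        ]]), 'world_from_camera': array([[-1.21283637e-02,  9.75361742e-01, -2.20277950e-01,
         3.55170401e+02],
       [-9.99906828e-01, -1.32101982e-02, -3.43878397e-03,
         2.09264166e+01],
       [-6.26397371e-03,  2.20215720e-01,  9.75431084e-01,
         9.22191644e+02],
       [ 0.00000000e+00,  0.00000000e+00,  0.00000000e+00,
         1.00000000e+00]])}
```

View pics/scene0.png

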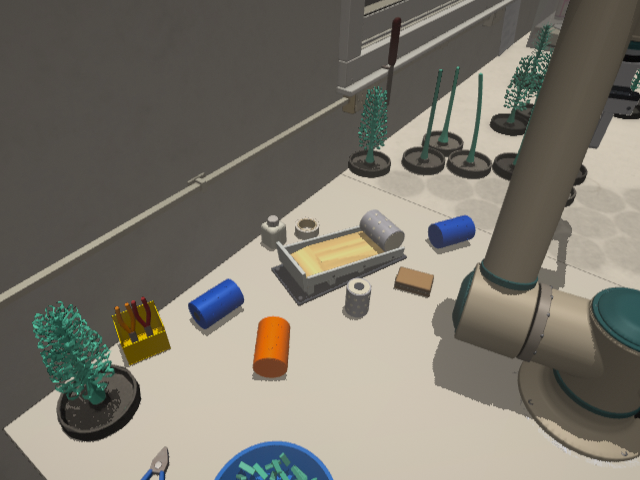

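View pics/top0.png

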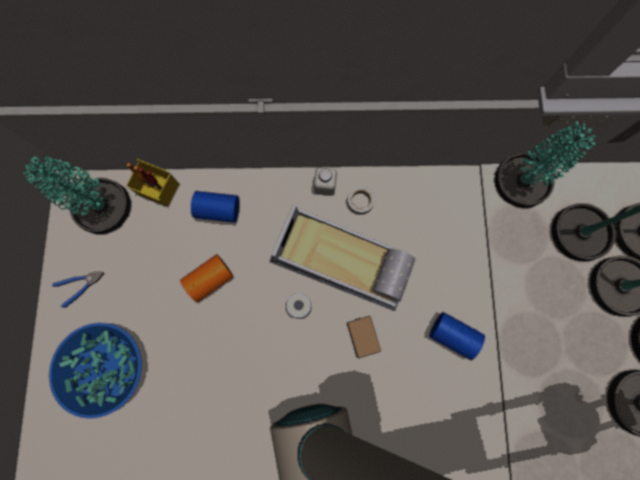

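Candidates (top view): grey cylinder (397,273) at the ramp's low end; blue (215,207), blue (458,336), orange (206,278) look-alikes; small upright flask (298,306). I choose the grey one in the ramp and check it in a crop.

Run:
```python
import cv2
a=cv2.imread("pics/top0.png")[190:330,255:430];cv2.imwrite("pics/topc.png",cv2.resize(a,None,fx=4.5,fy=4.2,interpolation=cv2.INTER_CUBIC))
a=cv2.imread("pics/scene0.png")[190:330,255:430];cv2.imwrite("pics/scenec.png",cv2.resize(a,None,fx=4.5,fy=4.2,interpolation=cv2.INTER_CUBIC))
```

```text
(no output)
```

View pics/topc.png

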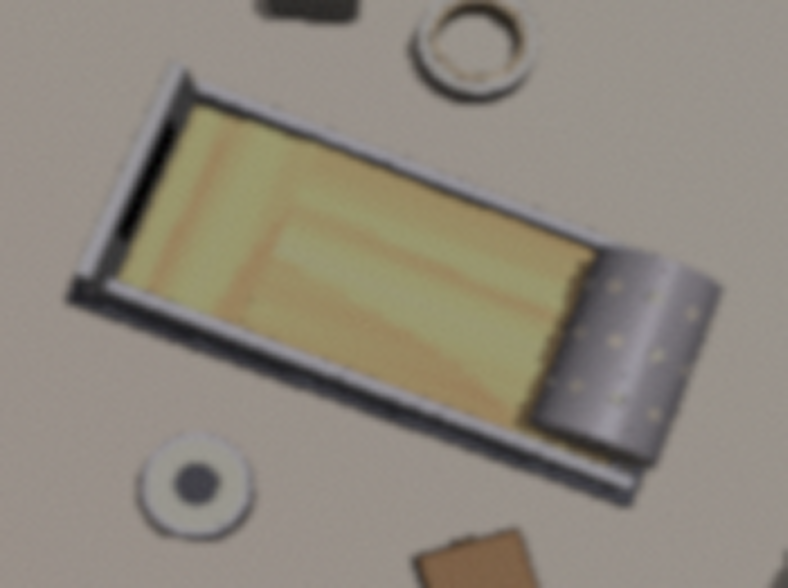

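View pics/scenec.png

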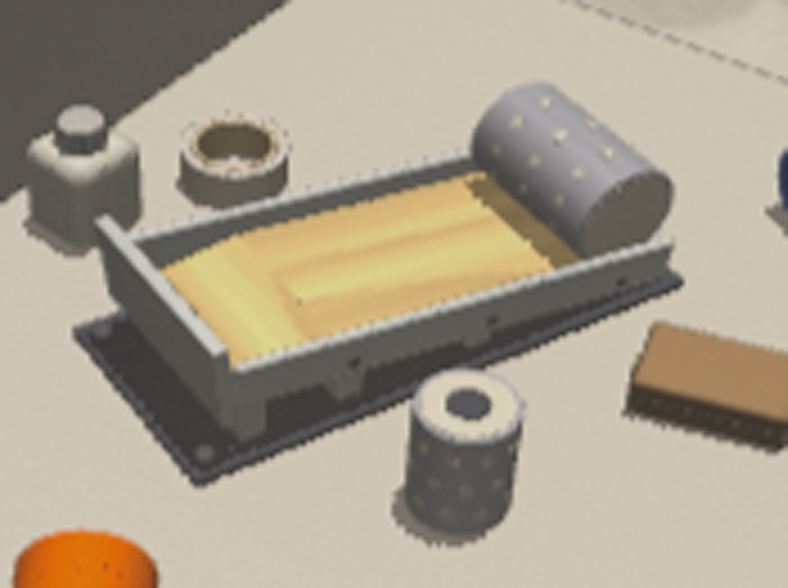

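The crop confirms the grey dotted steel cylinder at about topc (630,355), in the ramp's low end; the stop plate is at left. Now triangulating ramp points.

```bash
cat > h.py <<'E'
import numpy as np
from cell import *
def ray(n,u,v):
    p=camera_params(n);K=p["K"];T=p["world_from_camera"]
    d=np.array([(u-K[0,2])/K[0,0],-(v-K[1,2])/K[1,1],-1.]);d=T[:3,:3]@d
    return T[:3,3],d/np.linalg.norm(d)
def tri(a,b):
    c1,d1=ray("top",*a);c2,d2=ray("scene",*b)
    s=np.linalg.lstsq(np.c_[d1,-d2],c2-c1,rcond=None)[0]
    p,q=c1+s[0]*d1,c2+s[1]*d2
    return (p+q)/2,np.linalg.norm(p-q)
def onz(n,u,v,z):
    c,d=ray(n,u,v);return c+d*(z-c[2])/d[2]
def cr(u,v):return (255+u/4.5,190+v/4.2)
def proj(n,P):
    p=camera_params(n);K=p["K"];T=p["world_from_camera"]
    q=T[:3,:3].T@(np.asarray(P)-T[:3,3]);return K[0,0]*q[0]/-q[2]+K[0,2],-K[1,1]*q[1]/-q[2]+K[1,2]
E
python3 - <<'E'
from h import *
pts={"stopfar":((180,68),(102,220)),"stopnear":((86,280),(222,354)),"railnear_low":((634,484),(672,242)),
"railnear_high":((106,285),(236,366)),"railfar_low":((600,243),(468,153)),
"deck_stopfar":((196,108),(164,266)),"deck_stopnear":((120,285),(235,364))}
for k,(a,b) in pts.items():
    p,e=tri(cr(*a),cr(*b));print(k,p.round(1),round(e,1))
# flask top line at some z
for uv in((597,248),(720,285),(530,420),(650,465)):print(onz("top",*cr(*uv),55).round(1))
E
```

```text
stopfar [613.6  72.9  77.4] 0.1
stopnear [511.  114.   77.3] 0.2
railnear_low [ 415.5 -128.7   28.9] 2.6
railnear_high [510.1 106.2  64.1] 1.3
railfar_low [ 530.9 -117.4   40.9] 4.2
deck_stopfar [593.   63.9  54.5] 14.8
deck_stopnear [512.5 101.2  59.3] 2.0
[ 527.6 -113.    55. ]
[ 508.8 -167.    55. ]
[445.4 -79.7  55. ]
[ 423.6 -131.3   55. ]
```

```bash
cat >> h.py <<'E'
U=np.array([.373,.928,0]);U/=np.linalg.norm(U);W=np.array([U[1],-U[0],0]);Z=np.array([0,0,1.])
O=37.3*U+487.2*W+14.8*Z
c7,s7=np.cos(np.radians(7)),np.sin(np.radians(7))
def deck(x,y,z): return O+U*(x*c7-z*s7)-W*y+Z*(x*s7+z*c7)
from scipy.spatial.transform import Rotation as R
def delta(P):
    o=get_obs();return R.from_quat(o["tool_rot"]).inv().apply(np.asarray(P)-o["tool_pos"]).round(1)
E
python3 - <<'E'
from h import *
import cv2
print(O,deck(27,0,30),deck(228,0,22))
print("blue",[onz("top",*p,30).round() for p in((435,320),(480,350))])
im={n:cv2.imread(f"pics/{n}0.png") for n in("top","scene")}
for n in im:
    a=cv2.resize(im[n][190:330,255:430],None,fx=4.5,fy=4.2,interpolation=cv2.INTER_CUBIC)
    for y in(-45,45):
      for t in np.linspace(0,2*np.pi,40):
        u,v=proj(n,deck(27+30*np.cos(t),y,30+30*np.sin(t)));cv2.circle(a,(int((u-255)*4.5),int((v-190)*4.2)),2,(0,0,255),-1)
    for q in((0,50,14),(0,-50,14),(190,50,0),(190,-50,0),(0,50,0)):
        u,v=proj(n,deck(*q));cv2.circle(a,(int((u-255)*4.5),int((v-190)*4.2)),4,(0,255,0),-1)
    cv2.imwrite(f"pics/ov_{n}.png",a)
b=np.hstack([cv2.resize(cv2.imread(f"pics/ov_{n}.png"),(400,299)) for n in im]);cv2.imwrite("pics/ov.png",b)
# hover: tip z; tcp 25 above tip
P=O+U*(-55)-U*0;P[2]=200;print(P,delta(P))
E
```

```text
[ 465.96158272 -147.0881825    14.8       ] [ 474.59244643 -125.61514891   47.86685682] [549.3585672   60.39814886  64.42222563]
blue [array([ 386., -205.,   30.]), array([ 327., -289.,   30.])]
[ 445.44979256 -198.12019662  200.        ] [ 359.2 -244.9   30.2]
```

View pics/ov.png

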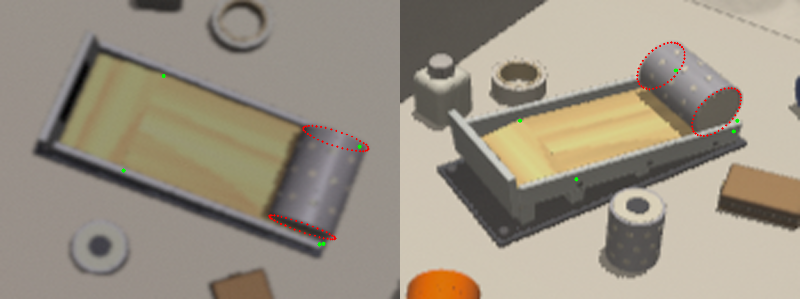

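The overlay of the estimated ramp frame and flask fits both views (red end circles on the flask's ends). Going to hover behind the low end.

play_rows(
  deltas=[37,0.036,-0.0245,0,-0.14,37,0.072,-0.049,0,-0.28,37,0.108,-0.0735,0,-0.42,37,0.144,-0.098,0,-0.56,37,0.18,-0.1225,0,-0.7],
)

```text
time_s: 0.6
tool_pos: [315.2, -370.1, 230.1]
tool_rot: [0.871, 0.492, 0.0, -0.0]
ft_force: [-0.1, -0.5, 1.2]
finger_gap: 57.3
```

```bash
cat >> h.py <<'E'
def st():
    o=get_obs();r=R.from_quat(o["tool_rot"]);x=r.apply([1,0,0]);d=o["tool_pos"]-O
    ang=np.arctan2(x[1],x[0])-np.arctan2(U[1],U[0])
    print("t",round(o["time_s"],2),"tcp",o["tool_pos"].round(1),"s,w",(d@U).round(1),(d@W).round(1),"spin need",round(float(ang),3),"tilt",r.apply([0,0,1]).round(3),"gap",round(o["finger_gap"],1),"F",o["ft_force"].round(1))
E
python3 - <<'E'
from h import *
st();P=O+U*(-52);P[2]=200;print(delta(P))
E
```

```text
t 0.6 tcp [ 315.2 -370.1  230.1] s,w -263.1 -56.7 spin need -0.16 tilt [-0.     0.001 -1.   ] gap 57.3 F [-0.1 -0.5  1.2]
[217.4  22.5  30.2]
```

play_rows(
  deltas=[37,0.0435,0.0045,0.006,-0.08,37,0.087,0.009,0.012,-0.16,37,0.1305,0.0135,0.018,-0.16,37,0.174,0.018,0.024,-0.16,37,0.2174,0.0225,0.03,-0.16],
)

```text
time_s: 1.1
tool_pos: [447.5, -196.1, 200.1]
tool_rot: [0.83, 0.558, -0.0, -0.0]
ft_force: [0.5, 0.3, -0.4]
finger_gap: 34.8
```

Run:
```python
from h import *
import cv2
st();
for n in ("scene","wrist"): cv2.imwrite(f"pics/{n}1.png",capture(n)[:,:,::-1])
# tip 9 mm below flask centre (47.9) -> TCP z 47.9-9+25=63.9
P=O+U*(-46);P[2]=64;print(delta(P))
```

```text
t 1.1 tcp [ 447.5 -196.1  200.1] s,w -52.3 1.1 spin need -0.005 tilt [-0. -0. -1.] gap 34.8 F [ 0.5  0.3 -0.4]
[  3.   -0.9 135.4]
```

View pics/wrist1.png

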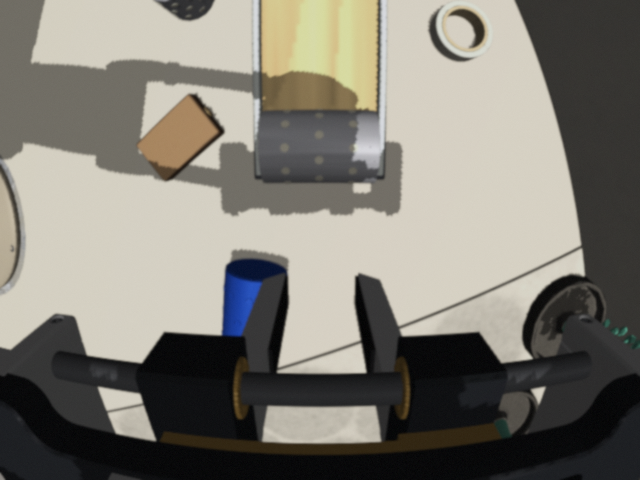

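View pics/scene1.png

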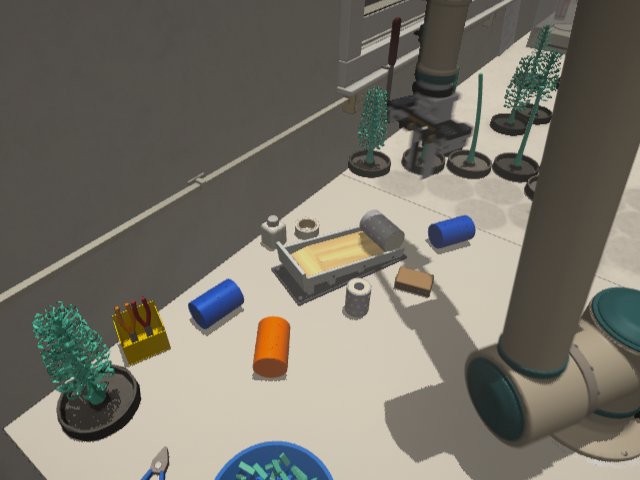

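Wrist view: flask at (320,145), ramp centred on the fingers and aligned; the blue look-alike's end (255,265) lies close behind. Checking its clearance.

Run:
```python
from h import *
import cv2
im=cv2.imread("pics/top0.png");h=cv2.cvtColor(im,cv2.COLOR_BGR2HSV)
m=cv2.inRange(h,(105,120,40),(130,255,255));m[:, :400]=0
c=max(cv2.findContours(m,0,2)[0],key=cv2.contourArea)
box=cv2.boxPoints(cv2.minAreaRect(c));print(box.round())
for z in(10,30,50):
    P=np.array([onz("top",*p[0],z) for p in c]);print(z,"max s",((P-O)@U).max().round(),"max w",((P-O)@W).max().round(),"max s of pts w>-45",[x.round() for x in [((P-O)@U)[((P-O)@W)>-45].max()]])
P=O+U*(-33);P[2]=64;print(delta(P))
```

```text
[[429. 337.]
 [443. 312.]
 [487. 337.]
 [473. 361.]]
10 max s -88.0 max w -30.0 max s of pts w>-45 [np.float64(-96.0)]
30 max s -84.0 max w -33.0 max s of pts w>-45 [np.float64(-91.0)]
50 max s -79.0 max w -36.0 max s of pts w>-45 [np.float64(-87.0)]
[ 16.   -0.9 135.4]
```

play_rows(
  deltas=[37,0.008,-0.001,0.03,-0.005,37,0.016,-0.001,0.06,-0.005,37,0.016,-0.001,0.09,-0.005,37,0.016,-0.001,0.12,-0.005,37,0.016,-0.001,0.1355,-0.005],
)

```text
time_s: 1.7
tool_pos: [450.0, -182.4, 62.6]
tool_rot: [0.829, 0.56, -0.001, -0.002]
ft_force: [-0.0, -0.4, -0.7]
finger_gap: 34.9
```

Run:
```python
from h import *
import cv2
st();
for n in ("scene","wrist"): cv2.imwrite(f"pics/{n}2.png",capture(n)[:,:,::-1])
a=cv2.imread("pics/scene2.png")[150:330,255:480];b=cv2.imread("pics/wrist2.png")
cv2.imwrite("pics/c2.png",np.hstack([cv2.resize(a,(400,320)),cv2.resize(b,(400,320))]))
```

```text
t 1.7 tcp [ 450.  -182.4   62.6] s,w -38.7 -1.6 spin need -0.0 tilt [-0.004  0.002 -1.   ] gap 34.9 F [-0.  -0.4 -0.7]
```

View pics/c2.png

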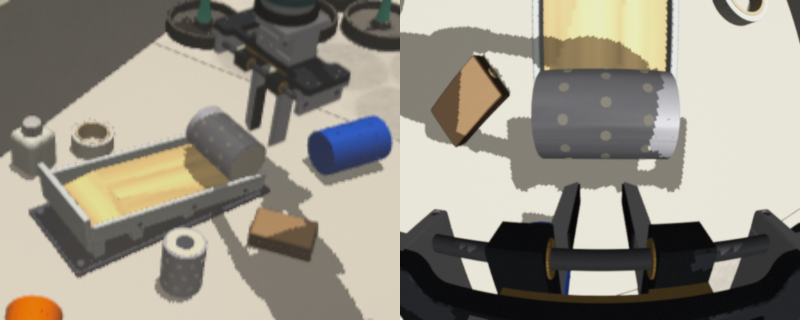

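Tips are just behind the flask at the right height; approach to contact slowly.

play_rows(
  deltas=[37,0.004,0.001,0,0,37,0.008,0.001,0,0,37,0.012,0.001,0,0,37,0.0155,0.001,0,0,37,0.0185,0.001,0,0],
)

```text
time_s: 2.3
tool_pos: [460.3, -165.5, 65.5]
tool_rot: [0.828, 0.56, 0.0, 0.001]
ft_force: [0.2, -0.3, -0.1]
finger_gap: 34.7
```

Run:
```python
from h import *
st()
```

```text
t 2.3 tcp [ 460.3 -165.5   65.5] s,w -19.2 1.6 spin need 0.001 tilt [ 0.001 -0.001 -1.   ] gap 34.7 F [ 0.2 -0.3 -0.1]
```

play_rows(
  deltas=[37,0.003,0,0,0,37,0.006,0,-0.0004,0,37,0.009,0,-0.0007,0,37,0.012,0,-0.0011,0,37,0.015,0,-0.0015,0],
)

```text
time_s: 2.8
tool_pos: [465.6, -152.1, 66.6]
tool_rot: [0.828, 0.56, -0.0, 0.0]
ft_force: [-0.8, -3.0, 1.3]
finger_gap: 34.8
```

Run:
```python
from h import *
import cv2
st()
a=capture("scene");b=capture("wrist")
cv2.imwrite("pics/c3.png",np.hstack([cv2.resize(a[150:330,255:480],(400,320)),cv2.resize(b,(400,320))])[:,:,::-1])
```

```text
t 2.8 tcp [ 465.6 -152.1   66.6] s,w -4.7 1.5 spin need 0.0 tilt [ 0.    -0.001 -1.   ] gap 34.8 F [-0.8 -3.   1.3]
```

View pics/c3.png

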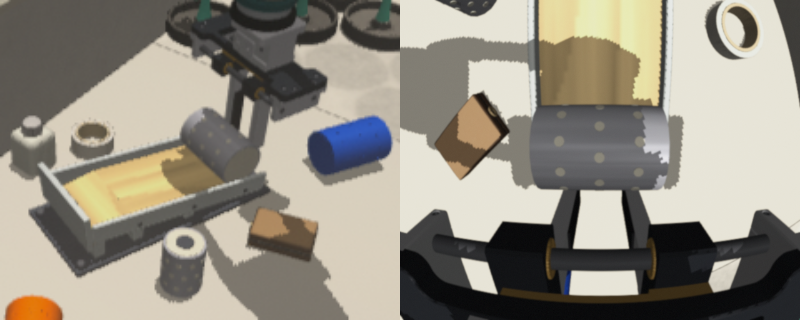

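In contact (about 3 N against the push), flask square on both fingertips. Continuing up.

play_rows(
  deltas=[37,0.003,0,-0.0004,0,37,0.006,0,-0.0007,0,37,0.009,0,-0.0011,0,37,0.012,0,-0.0015,0,37,0.015,0,-0.0018,0],
)

```text
time_s: 3.4
tool_pos: [471.1, -137.7, 68.3]
tool_rot: [0.828, 0.56, -0.0, 0.0]
ft_force: [-0.8, -2.7, 1.6]
finger_gap: 34.8
```

play_rows(
  deltas=[37,0.003,0,-0.0004,0,37,0.006,0,-0.0007,0,37,0.009,0,-0.0011,0,37,0.012,0,-0.0015,0,37,0.015,0,-0.0018,0],
)

```text
time_s: 3.9
tool_pos: [476.7, -123.8, 70.1]
tool_rot: [0.828, 0.56, -0.0, -0.0]
ft_force: [-1.3, -3.0, 2.4]
finger_gap: 35.0
```

play_rows(
  deltas=[37,0.003,0,-0.0004,0,37,0.006,0,-0.0007,0,37,0.009,0,-0.0011,0,37,0.012,0,-0.0015,0,37,0.015,0,-0.0018,0],
)

```text
time_s: 4.4
tool_pos: [482.3, -109.9, 71.9]
tool_rot: [0.828, 0.56, -0.0, 0.0]
ft_force: [-1.2, -2.2, 1.5]
finger_gap: 34.7
```

Run:
```python
from h import *
import cv2
st()
a=capture("scene");b=capture("wrist")
cv2.imwrite("pics/c4.png",np.hstack([cv2.resize(a[150:330,255:480],(400,320)),cv2.resize(b,(400,320))])[:,:,::-1])
```

```text
t 4.4 tcp [ 482.3 -109.9   71.9] s,w 40.6 1.3 spin need 0.0 tilt [ 0. -0. -1.] gap 34.7 F [-1.2 -2.2  1.5]
```

View pics/c4.png

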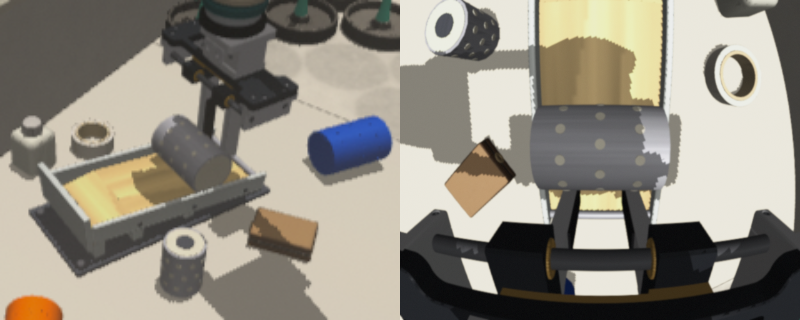

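Flask is rolling square, fingers on it. Continuing.

play_rows(
  deltas=[37,0.003,0,-0.0004,0,37,0.006,0,-0.0007,0,37,0.009,0,-0.0011,0,37,0.012,0,-0.0015,0,37,0.015,0,-0.0018,0],
)

```text
time_s: 5.0
tool_pos: [487.9, -96.0, 73.7]
tool_rot: [0.828, 0.56, -0.0, 0.0]
ft_force: [-0.5, -3.1, 2.4]
finger_gap: 34.8
```

play_rows(
  deltas=[37,0.003,0,-0.0004,0,37,0.006,0,-0.0007,0,37,0.009,0,-0.0011,0,37,0.012,0,-0.0015,0,37,0.015,0,-0.0018,0],
)

```text
time_s: 5.5
tool_pos: [493.5, -82.1, 75.5]
tool_rot: [0.828, 0.56, -0.0, 0.0]
ft_force: [-0.6, -3.5, 1.0]
finger_gap: 34.5
```

play_rows(
  deltas=[37,0.003,0,-0.0004,0,37,0.006,0,-0.0007,0,37,0.009,0,-0.0011,0,37,0.012,0,-0.0015,0,37,0.015,0,-0.0018,0],
)

```text
time_s: 6.0
tool_pos: [499.1, -68.1, 77.3]
tool_rot: [0.828, 0.56, -0.0, 0.0]
ft_force: [-0.8, -3.5, 2.2]
finger_gap: 34.6
```

play_rows(
  deltas=[37,0.003,0,-0.0004,0,37,0.006,0,-0.0007,0,37,0.009,0,-0.0011,0,37,0.012,0,-0.0015,0,37,0.015,0,-0.0018,0],
)

```text
time_s: 6.5
tool_pos: [504.7, -54.2, 79.1]
tool_rot: [0.828, 0.56, -0.0, 0.0]
ft_force: [-0.9, -2.9, 1.8]
finger_gap: 34.5
```

Run:
```python
from h import *
import cv2
st()
a=capture("scene");b=capture("wrist")
cv2.imwrite("pics/c5.png",np.hstack([cv2.resize(a[150:330,255:480],(400,320)),cv2.resize(b,(400,320))])[:,:,::-1])
```

```text
t 6.5 tcp [504.7 -54.2  79.1] s,w 100.6 1.3 spin need 0.0 tilt [-0. -0. -1.] gap 34.5 F [-0.9 -2.9  1.8]
```

View pics/c5.png

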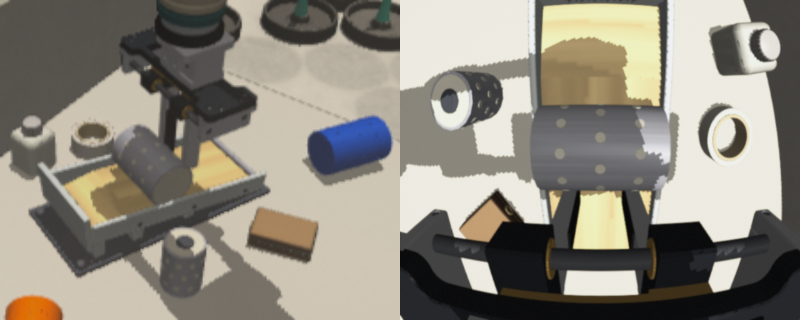

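play_rows(
  deltas=[37,0.003,0,-0.0004,0,37,0.006,0,-0.0007,0,37,0.009,0,-0.0011,0,37,0.012,0,-0.0015,0,37,0.015,0,-0.0018,0],
)

```text
time_s: 7.1
tool_pos: [510.3, -40.3, 80.9]
tool_rot: [0.828, 0.56, -0.0, 0.0]
ft_force: [0.0, -2.3, 2.2]
finger_gap: 34.9
```

play_rows(
  deltas=[37,0.003,0,-0.0004,0,37,0.006,0,-0.0007,0,37,0.009,0,-0.0011,0,37,0.012,0,-0.0015,0,37,0.015,0,-0.0018,0],
)

```text
time_s: 7.6
tool_pos: [515.8, -26.4, 82.7]
tool_rot: [0.828, 0.56, -0.0, 0.0]
ft_force: [-1.1, -2.8, 3.0]
finger_gap: 35.0
```

play_rows(
  deltas=[37,0.003,0,-0.0004,0,37,0.006,0,-0.0007,0,37,0.009,0,-0.001,0,37,0.012,0,-0.0012,0,37,0.015,0,-0.0014,0],
)

```text
time_s: 8.1
tool_pos: [521.4, -12.5, 84.0]
tool_rot: [0.828, 0.56, -0.0, 0.0]
ft_force: [-0.5, -3.0, 1.6]
finger_gap: 34.5
```

play_rows(
  deltas=[37,0.0025,0,0,0,37,0.005,0,0,0,37,0.0075,0,0,0,37,0.01,0,0.0002,0,37,0.0125,0,0.0005,0],
)

```text
time_s: 8.6
tool_pos: [526.1, -0.5, 83.4]
tool_rot: [0.829, 0.56, 0.0, -0.0]
ft_force: [0.1, 0.7, 0.8]
finger_gap: 34.8
```

Run:
```python
from h import *
import cv2
st()
a=capture("scene");b=capture("wrist")
cv2.imwrite("pics/c6.png",np.hstack([cv2.resize(a[150:330,255:480],(400,320)),cv2.resize(b,(400,320))])[:,:,::-1])
```

```text
t 8.6 tcp [ 5.261e+02 -5.000e-01  8.340e+01] s,w 158.4 1.2 spin need 0.0 tilt [-0.  0. -1.] gap 34.8 F [0.1 0.7 0.8]
```

View pics/c6.png

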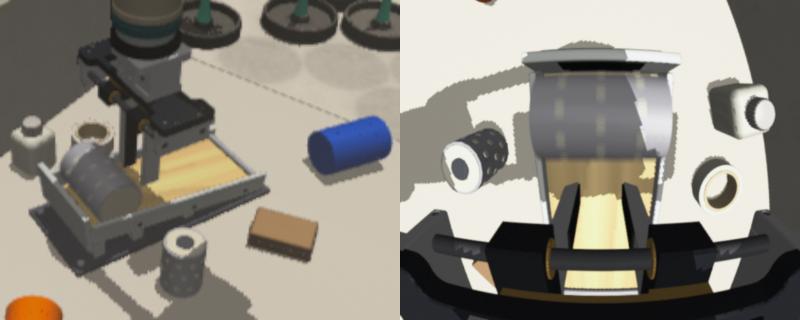

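It has passed the crest and rolled toward the stop. I follow with the fingers a little behind as a guard and check.

play_rows(
  deltas=[37,0.004,0,0.0005,0,37,0.008,0,0.001,0,37,0.012,0,0.0015,0,37,0.016,0,0.002,0,37,0.018,0,0.002,0],
)

```text
time_s: 9.2
tool_pos: [532.8, 16.1, 81.5]
tool_rot: [0.828, 0.56, -0.0, -0.0]
ft_force: [0.1, 0.4, -0.3]
finger_gap: 34.7
```

Run:
```python
from h import *
import cv2
st()
a=capture("scene");b=capture("wrist")
cv2.imwrite("pics/c7.png",np.hstack([cv2.resize(a[150:330,255:480],(400,320)),cv2.resize(b,(400,320))])[:,:,::-1])
```

```text
t 9.2 tcp [532.8  16.1  81.5] s,w 176.3 1.2 spin need 0.001 tilt [-0.  0. -1.] gap 34.7 F [ 0.1  0.4 -0.3]
```

View pics/c7.png

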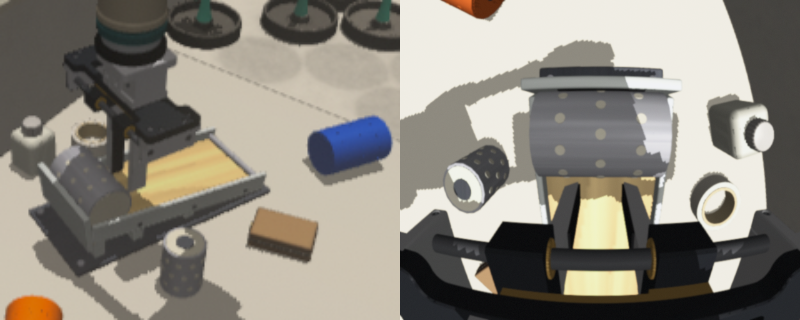

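The flask is at rest (sharp dots), square against the stop, and the fingers are clear of it. Backing away and up.

play_rows(
  deltas=[37,-0.015,0,-0.003,0,37,-0.03,0,-0.02,0,37,-0.04,0,-0.05,0,37,-0.05,0,-0.08,0,37,-0.06,0,-0.11,0],
)

```text
time_s: 9.8
tool_pos: [509.3, -41.5, 192.8]
tool_rot: [0.829, 0.56, -0.0, 0.0]
ft_force: [-0.1, -0.1, 0.1]
finger_gap: 34.3
```

play_rows(
  deltas=[37,-0.03,0,-0.02,0,37,-0.06,0,-0.04,0,37,-0.09,0,-0.06,0,37,-0.12,0,-0.06,0,37,-0.12,0,-0.06,0],
)

```text
time_s: 10.3
tool_pos: [464.1, -155.0, 252.5]
tool_rot: [0.83, 0.558, -0.001, 0.001]
ft_force: [1.0, 0.4, -0.2]
finger_gap: 34.5
```

Run:
```python
from h import *
import cv2
st()
for n in("scene","top"):
    a=capture(n)
    b=cv2.resize(a[190:330,255:430],None,fx=4.5,fy=4.2,interpolation=cv2.INTER_CUBIC)[:,:,::-1].copy()
    for y in(-45,45):
      for t in np.linspace(0,2*np.pi,40):
        u,v=proj(n,deck(228+30*np.cos(t),y,22+30*np.sin(t)));cv2.circle(b,(int((u-255)*4.5),int((v-190)*4.2)),2,(0,0,255),-1)
    cv2.imwrite(f"pics/f_{n}.png",cv2.resize(b,(400,299)));cv2.imwrite(f"pics/full_{n}.png",a[:,:,::-1])
cv2.imwrite("pics/f.png",np.vstack([np.hstack([cv2.imread("pics/f_scene.png"),cv2.imread("pics/f_top.png")]),np.hstack([cv2.resize(cv2.imread(f"pics/full_{n}.png"),(400,300)) for n in("scene","top")])]))
```

```text
t 10.3 tcp [ 464.1 -155.   252.5] s,w -8.1 1.2 spin need -0.004 tilt [ 0.001 -0.003 -1.   ] gap 34.5 F [ 1.   0.4 -0.2]
```

View pics/f.png

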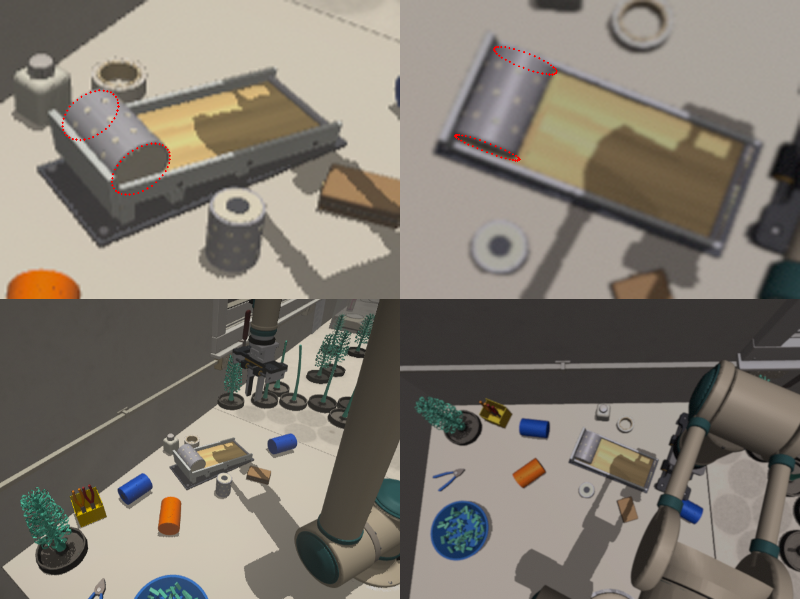

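The flask's end circles match the predicted seat in both views, and the neighbours stand where they were. Handing in.

```bash
python3 -c "
from cell import *
print(job_done())"
```

```text
the job is handed in; nothing more can be done
None
```

The flask now rests squarely against the end stop. I pushed it there with both fingertips, and the hand is well clear. The job took about 10.4 s of the 38 s allowed.

- **Push:** I moved at about 30 mm/s up the slope, with 2 to 4 N on the wrist. The fingers were on the flask in every check up to the crest. Past it, the flask rolled the last stretch to the stop by itself, as described. The fingers followed about 9 mm behind as a guard, so they were not touching it at the end.
- **Last checks:** In the scene and top views, the flask's ends match the expected seat position to within about 2 mm. In the last close view before I withdrew, it was at rest and square to the plate. By eye, the bystanders and the blue and orange look-alikes had not moved.
- **Disagreements:** None of the checks failed. The measured fingertip position lagged the command by 1–3 mm at the start. The fingers also pushed about 1 mm off the ramp's centre line, with no visible effect.

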